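# Sort node parts over the grate

### The job

Lift the tip tray by its handle so that all its parts slide out onto the grate: the small balls drop through into the box below and the two big blocks stay on top. Then lower the tray gently back down flat without letting it drop, pick both blocks off the grate and set them down (not dropped) inside the shallow wooden tray. Leave the other things lying on the bench where they are.

Things in the scene. Friction and masses are not known exactly. Their poses are not given: they have to be found in the camera images.
- sorter: plywood sorting stand, fixed, about 265 mm wide (its x) and 520 mm long (its y). Origin on the bench under the middle of the tray's hinge line; z up. Its -y side is a box (inside x -117..122, y -247..-5 mm, floor 6 mm thick) covered by a grate; a fence 10 mm thick stands to 100 mm above the bench on both x sides and the -y end. The tip tray lies on its +y side
- grate (a point): centre of the grate, level with the bars' tops, 90 mm above the bench; axes as the sorter's. Steel square mesh, clear openings 34 x 32 mm, round bars 8 mm thick, the ones along y on top, the cross bars 2 mm lower; the fence round it rises 10 mm above the bars
- tip_tray (a joint): angle of the hinged aluminium tray: 0 = flat, grows as the handle end is lifted, stops at 0.75 rad. Flat, its floor is 136 mm above the bench; inside 202 mm wide (sorter x), 215 mm long (sorter y 0..215), walls 52 mm high on 3 sides, open to the grate. Its floor is slick: blocks slide out from about 0.2 rad and tip over its edge, 46 mm above the grate, balls roll out at once. 0.5 kg empty, 1.1 kg full; it falls back if let go
- tray_hinge (a point): middle of the tray's hinge line, at the tray's open edge beside the grate, 130 mm above the bench; the line runs along the sorter's x axis
- tray_handle (a point): middle of the tray's handle: round steel bar 12 mm thick, 110 mm long, parallel to the hinge, its centre 44 mm out from the tray's end wall and, tray flat, 186 mm above the bench. From the hinge it is 265 mm along the sorter's y and 56 mm up, and it swings round the hinge with the tray
- keep_tray: shallow open wooden tray, 240 (its x) x 150 (its y) x 30 mm outside, walls and floor about 8 and 8 mm thick, fixed. Origin at the centre of its underside; z up. It lies on the bench past the -y end of the sorter
- block_a: oversize piece: bored aluminium node block, square section 60 x 60 mm (its x and z), 90 mm long (its y), about 0.25 kg, with dark bore holes. Origin at its centre. Starts lying in the tip tray, too large to pass the grate; after the tipping it often stands on end (90 mm tall) on the grate, or lies flat, turned any way
- block_b: oversize piece: bored aluminium node block, square section 60 x 60 mm (its x and z), 90 mm long (its y), about 0.25 kg, with dark bore holes. Origin at its centre. Starts lying in the tip tray, too large to pass the grate; after the tipping it often stands on end (90 mm tall) on the grate, or lies flat, turned any way
- ball_1: small aluminium node ball, 28 mm diameter, origin at its centre; starts in the tip tray and drops through the grate. Now and then a block holds one back in the tray: take the block off and tip again. Its axes turn as it rolls
- ball_2: small aluminium node ball, 28 mm diameter, origin at its centre; starts in the tip tray and drops through the grate. Now and then a block holds one back in the tray: take the block off and tip again. Its axes turn as it rolls
- ball_3: small aluminium node ball, 28 mm diameter, origin at its centre; starts in the tip tray and drops through the grate. Now and then a block holds one back in the tray: take the block off and tip again. Its axes turn as it rolls
- ball_4: small aluminium node ball, 28 mm diameter, origin at its centre; starts in the tip tray and drops through the grate. Now and then a block holds one back in the tray: take the block off and tip again. Its axes turn as it rolls
- tape_roll: bystander: roll of brown tape lying flat, 100 mm across, 36 mm high; to be left alone. Origin at or near its underside
- mug: bystander: white mug, 80 mm across, 90 mm high; to be left alone. Origin at or near its underside
- glue: bystander: white bottle, 60 mm across, 160 mm high; to be left alone. Origin at or near its underside
- hammer: bystander: hammer lying on the bench near the robot, about 300 mm long; to be left alone. Origin at or near its underside
- clamp: bystander: steel bar clamp with red jaws lying on the bench near the robot, about 310 mm long; to be left alone. Origin at or near its underside
- offcut: bystander: wood offcut 50 x 160 x 35 mm; to be left alone. Origin at or near its underside
Mind the look-alikes: they are no part of the job. Leave any orange or turquoise look-alike of the block_a alone. Leave any pink look-alike of the block_b alone.

How it is judged:
By the outcome, as a careful person would: the job done as asked, in the order asked, and still so for the second after the job is handed in, with the robot touching nothing.
It also fails if it takes over 72 s, if anything falls off the work surface, if the arm or the gripper's body presses on something with over 40 N, if the wrist force passes 120 N, or if a joint passes its speed limit or range.

### The arm

A 7-joint arm with a two-finger parallel gripper is mounted at the origin on the work surface. World frame = base frame: x ahead of the robot, y to its left, z up, the work surface at z = 0. Lengths are in m, angles in rad, forces in N, time in s.
With the tool pointing down it reaches from about 0.4 to 0.85 m from the base axis. Payload 10.4 kg.
Tool frame: the origin (TCP) lies midway between the tips of the shut fingers; the grasp point (between the pads) lies 19 mm behind it; z points along the fingers, y is the line along which they close (so a half turn about z gives the same grasp; the last joint's range is limited). The gripper opens to 87 mm and grips with 3 to 60 N. Pads are 19 mm wide; open, the fingers measure 117 mm over their backs; the gripper's body (75 mm by 190 mm) begins 51 mm behind the grasp point.
Start: joints at [1.216, 0.332, -0.065, 1.46, 0.022, 1.35, -0.088], TCP at [0.204, -0.591, 0.223] pointing down, gripper open.
Joint ranges: [-2.6, 2.6], [-0.5, 2.12], [-1.47, 1.34], [0.16, 2.42], [-1.27, 4.41], [0.06, 2.06], [-2.6, 2.6]. Speed limits (rad/s): [2.22, 2.22, 2.79, 2.79, 3.14, 3.14, 3.14].

### API

Orientations are given as a unit quaternion [x, y, z, w].
In Python, from bench import r gives the robot as it stands.
- The arm moves only by the tool move_arm, never from a script. Its argument "targets" is a list of rows, each a list of 3 entries, a list of its own where there are three numbers: the shift along the tool's x, y, z in cm, then the turn, a rotation vector about the tool's x, y, z in rad, then the opening in per cent of the stroke, from 0 (shut) to 100 (fully open). In form: [[[x, y, z], [wx, wy, wz], gripper], ...]. A call has 1 to 20 rows; each row shifts and turns the commanded pose from where the row before left it, along the tool's axes as they then stand; what a row does not reach is not made up. A row lasts 1/8 s, in which the tool goes at most 62.5 mm and 10.7 degrees, less where a joint would pass 70% of its speed; a pose out of reach is approached as far as the arm can. A call with a gripper value outside its range is refused whole. The fingers move at their own pace and stop on an object; "grip_force" is the grip in N (left out, the last holds). Time passes only in rows, so rows that do not move let the fingers close. It gives the time, the measured TCP pose, the force, the opening and the grip force at its end, in the units of the state.
- r.read_state(): the state, without advancing time (a new reading comes with each control period).
- r.camera(name): name is "side" or "top"; returns a dict with "image" (384x512x3 uint8, blue, green, red), "vertical_fov" (degrees; the focal length in pixels is half the picture's height over the tangent of half this angle, whatever the lens; pixels are square), "cx", "cy" (the principal point, pixels), "cam_to_world" (4x4, takes a point from camera to world coordinates). Camera axes: x right, y down, z forward; pixel columns grow to the right and rows downward; lengths in m; the calibration is good to about 2 mm. A picture is of the moment at which its call begins. There is no depth.
- r.close_job(): hands the job in; it is judged then, once.
The state is a dict: "time": time; "joint_positions": joint angles; "joint_vel": joint speeds; "joint_torque": joint torques, N m; "ee_pos": TCP position; "eef_rot": TCP orientation; "ft_force": force on the tool from outside, world axes, zero at the start; "torque": the same for the moment, N m; "width": finger opening in m; "grip_force": force on a finger pad.
Only numpy, scipy, OpenCV 4.12 (cv2) and the standard library are available. Lean on these libraries where they do the work, as an engineer would, in place of code of your own. Each camera call takes 0.05 s, during which the arm holds its last target. There are 200 camera calls.

## Working session

There is one attempt and no reset: what is moved stays moved. The work goes in short steps, Python scripts to look and compute and a tool call to move; the robot and the scene stay as the last step left them, time stands still between calls to the robot, and variables do not carry over. Pictures are saved under pics/ and viewed, at most 10 in all, crops included, and the job is handed in when it is done.

Besides the shell and the picture viewer there is one more tool, called after "Call:" as name(argument=value, ...) on one line, values as JSON. move_arm: Moves the arm, as the interface text tells. Its arguments: {"type":"object","properties":{"targets":{"type":"array"},"grip_force":{"type":"number"}},"required":["targets"]}

```bash
mkdir -p pics; ls; python3 - <<'E'
from bench import r
import cv2,numpy as np
np.set_printoptions(precision=4,suppress=True)
for n in("top","side"):
    c=r.camera(n);cv2.imwrite(f"pics/{n}0.png",cv2.resize(c["image"],(800,600),interpolation=cv2.INTER_CUBIC));print(n,c["vertical_fov"],c["cx"],c["cy"]);print(c["cam_to_world"])
s=r.read_state();print(s)
E
```

```text
pics
top 56.74355838926719 251.0836971864757 196.18637674265142
[[-0.0293 -0.9955  0.0906  0.4579]
 [-0.9995  0.0304  0.0105  0.0386]
 [-0.0133 -0.0902 -0.9958  1.2921]
 [ 0.      0.      0.      1.    ]]
side 47.96719697993826 254.9186926465431 186.41795828121343
[[ 0.9761 -0.1582  0.1491  0.2845]
 [-0.2167 -0.7633  0.6086 -0.9838]
 [ 0.0175 -0.6263 -0.7794  1.4407]
 [ 0.      0.      0.      1.    ]]
{'time': 0.1, 'joint_positions': array([ 1.2164,  0.3328, -0.0647,  1.4609,  0.0216,  1.3498, -0.0885]), 'joint_vel': array([-0.0005, -0.0012, -0.0002, -0.0012,  0.0007,  0.0003,  0.0008]), 'joint_torque': array([  0.0023, -62.454 ,   0.0252, -39.0715,  -0.0614,   0.0368,
         0.0001]), 'ee_pos': array([ 0.2035, -0.5906,  0.2218]), 'eef_rot': array([ 0.9863,  0.1652, -0.0001, -0.0006]), 'ft_force': array([-0.2052, -0.344 , -0.8716]), 'torque': array([-0.0278,  0.043 , -0.0107]), 'grip_force': 0.0, 'width': 0.086791626186129}
```

View pics/top0.png

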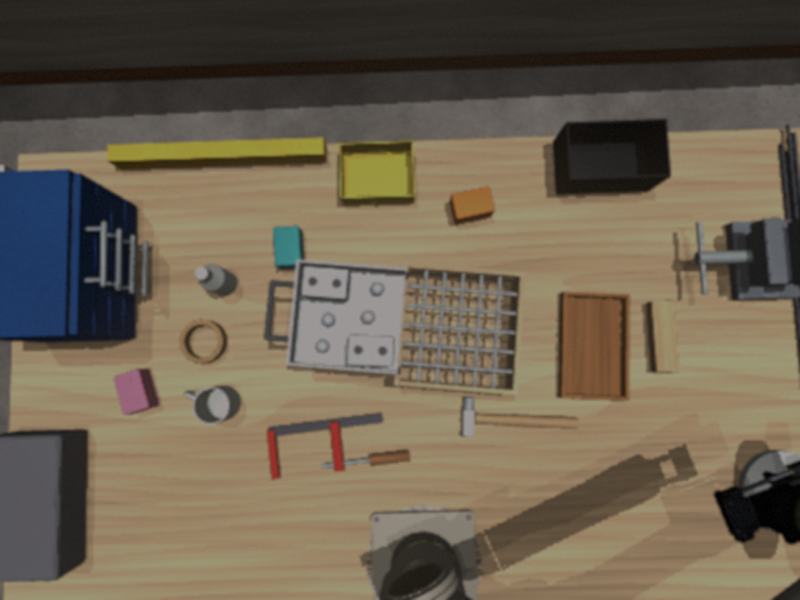

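View pics/side0.png

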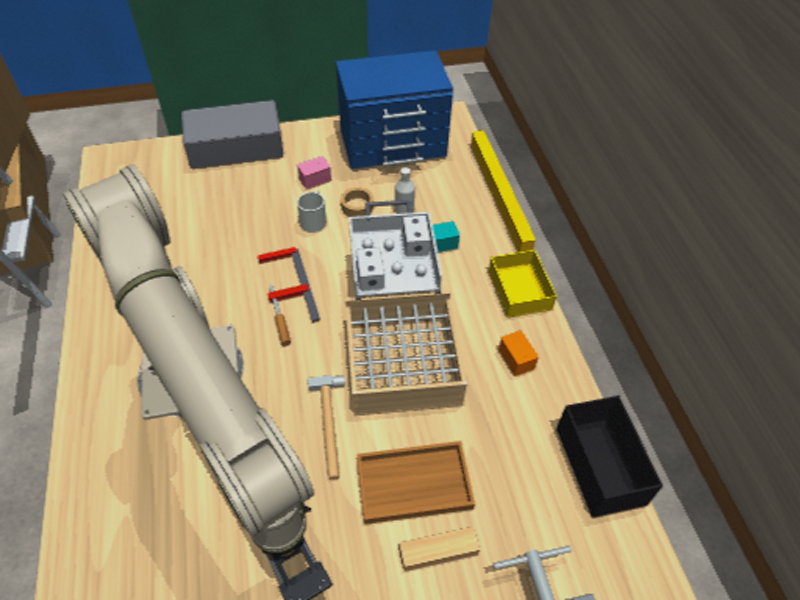

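Top view: tip tray at (345,318) with handle at (275,312), its blocks at (325,283) and (370,350), which have dark bores and are aluminium grey. The grate is at (460,330) and the keep tray at (594,345). Look-alikes, all outside the tray: turquoise (287,246), orange (472,204), pink (135,391). The side view agrees.

```bash
cat > h.py <<'E'
import numpy as np,cv2
from bench import r
from scipy.spatial.transform import Rotation as R
np.set_printoptions(precision=4,suppress=True)
def cam(n):
    c=r.camera(n);c["f"]=c["image"].shape[0]/2/np.tan(np.radians(c["vertical_fov"]/2));return c
def ray(c,p):
    T=c["cam_to_world"];d=T[:3,:3]@np.array([(p[0]-c["cx"])/c["f"],(p[1]-c["cy"])/c["f"],1]);return T[:3,3],d
def plane(c,p,z):
    o,d=ray(c,p);return o+d*(z-o[2])/d[2]
def proj(c,P):
    T=c["cam_to_world"];q=T[:3,:3].T@(np.array(P)-T[:3,3]);return q[:2]/q[2]*c["f"]+[c["cx"],c["cy"]]
def crop(c,x0,y0,w,h,k,name):
    cv2.imwrite(name,cv2.resize(c["image"][y0:y0+h,x0:x0+w],None,fx=k,fy=k,interpolation=cv2.INTER_CUBIC))
E
python3 - <<'E'
from h import *
c=cam("top");s=.64
for n,p,z in [("hA",(271,283),.186),("hB",(268,341),.186),("f1",(519,275),.1),("f2",(514,393),.1),("f3",(397,385),.1),("wA",(298,262),.188),("wB",(289,368),.188),("wC",(406,268),.188),("wD",(400,376),.188),
 ("k1",(561,294),.03),("k2",(628,295),.03),("k3",(628,398),.03),("k4",(560,395),.03)]:
    print(n,plane(c,np.array(p)*s,z))
crop(c,165,155,180,105,4.4,"pics/c1.png")
E
```

```text
hA [0.6136 0.2931 0.186 ]
hB [0.4972 0.3002 0.186 ]
f1 [ 0.6264 -0.2242  0.1   ]
f2 [ 0.3747 -0.2011  0.1   ]
f3 [0.3986 0.0462 0.1   ]
wA [0.6543 0.2377 0.188 ]
wB [0.4425 0.2585 0.188 ]
wC [0.6352 0.0206 0.188 ]
wD [0.4204 0.0392 0.188 ]
k1 [ 0.5897 -0.3328  0.03  ]
k2 [ 0.5827 -0.4843  0.03  ]
k3 [ 0.3515 -0.4686  0.03  ]
k4 [ 0.3624 -0.3177  0.03  ]
```

View pics/c1.png

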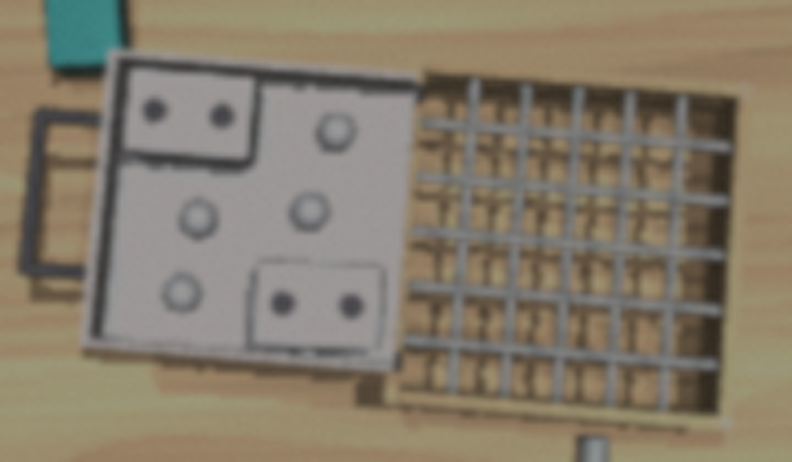

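```bash
cat >> h.py <<'E'
def go(p,yaw=None,p0=None,yaw0=None):
    "tool-axis shift (cm) from the pose now (or p0,yaw0) to p, then the wz turn; tool down"
    s=r.read_state(); A=R.from_quat(s["eef_rot"]).as_matrix()
    y0=np.arctan2(A[1,0],A[0,0]) if yaw0 is None else yaw0
    if yaw0 is not None: A=(R.from_euler("z",y0)*R.from_quat([1,0,0,0])).as_matrix()
    d=A.T@(np.array(p)-(s["ee_pos"] if p0 is None else p0))*100
    w=None if yaw is None else -(yaw-y0)
    print("shift",d.round(2),"turn wz",w,"yaw",round(float(y0),3),"tilt",A[:,2].round(3)); return d,w
E
python3 - <<'E'
from h import *
go([.5,-.15,.32]); go([.55,.29,.30],np.pi-.093,[.5,-.15,.32],.332)
E
```

```text
shift [ 42.39 -32.01  -9.78] turn wz None yaw 0.332 tilt [-0.     0.001 -1.   ]
shift [ 19.07 -39.97   2.  ] turn wz -2.7165926535897933 yaw 0.332 tilt [ 0.  0. -1.]
```

Call:
move_arm(targets=[[[4.2, -3.2, -1], [0, 0, 0], 42], [[4.2, -3.2, -1], [0, 0, 0], 42], [[4.2, -3.2, -1], [0, 0, 0], 42], [[4.2, -3.2, -1], [0, 0, 0], 42], [[4.2, -3.2, -1], [0, 0, 0], 42], [[4.2, -3.2, -1], [0, 0, 0], 42], [[4.2, -3.2, -1], [0, 0, 0], 42], [[4.2, -3.2, -1], [0, 0, 0], 42], [[4.2, -3.2, -1], [0, 0, 0], 42], [[4.2, -3.2, -1], [0, 0, 0], 42], [[2.1, -4.4, 0.2], [0, 0, 0], 42], [[2.1, -4.4, 0.2], [0, 0, 0], 42], [[2.1, -4.4, 0.2], [0, 0, 0], 42], [[2.1, -4.4, 0.2], [0, 0, 0], 42], [[2.1, -4.4, 0.2], [0, 0, 0], 42], [[2.1, -4.4, 0.2], [0, 0, 0], 42], [[2.1, -4.4, 0.2], [0, 0, 0], 42], [[2.1, -4.4, 0.2], [0, 0, 0], 42], [[2.1, -4.4, 0.2], [0, 0, 0], 42], [[0, 0, 0], [0, 0, -0.17], 42]])

```text
time: 2.65
ee_pos: [0.5443, 0.289, 0.3035]
eef_rot: [0.968, 0.252, -0.001, -0.001]
ft_force: [-0.4, -0.8, -0.0]
width: 0.0367
grip_force: 0.0
```

Call:
move_arm(targets=[[[0, 0, 0], [0, 0, -0.17], 42], [[0, 0, 0], [0, 0, -0.17], 42], [[0, 0, 0], [0, 0, -0.17], 42], [[0, 0, 0], [0, 0, -0.17], 42], [[0, 0, 0], [0, 0, -0.17], 42], [[0, 0, 0], [0, 0, -0.17], 42], [[0, 0, 0], [0, 0, -0.17], 42], [[0, 0, 0], [0, 0, -0.17], 42], [[0, 0, 0], [0, 0, -0.17], 42], [[0, 0, 0], [0, 0, -0.17], 42], [[0, 0, 0], [0, 0, -0.17], 42], [[0, 0, 0], [0, 0, -0.17], 42], [[0, 0, 0], [0, 0, -0.17], 42], [[0, 0, 0], [0, 0, -0.17], 42], [[0, 0, 0], [0, 0, -0.17], 42]])

```text
time: 4.53
ee_pos: [0.5462, 0.2842, 0.3042]
eef_rot: [0.042, 0.999, -0.0, -0.0]
ft_force: [-0.6, 0.8, 0.7]
width: 0.0366
grip_force: 0.0
```

```bash
python3 - <<'E'
from h import *
s=r.read_state();print(s["time"],s["ee_pos"],s["joint_positions"],s["width"])
go([.554,.295,.167],np.pi-.093)
c=cam("top");P=[.554,.295,.186];print(proj(c,P))
d=cam("side");u=proj(d,P);print(u)
crop(d,int(u[0])-60,int(u[1])-45,120,90,6,"pics/s1.png")
E
```

```text
4.525 [0.5462 0.2842 0.3042] [ 0.2769  0.5683 -1.2692  1.3074  0.541   1.6365  0.5852] 0.03656485389964964
shift [-0.69  1.15 13.72] turn wz 0.008579260560902302 yaw 3.057 tilt [-0. -0. -1.]
[173.0097 200.0205]
[246.2654 130.4669]
```

View pics/s1.png

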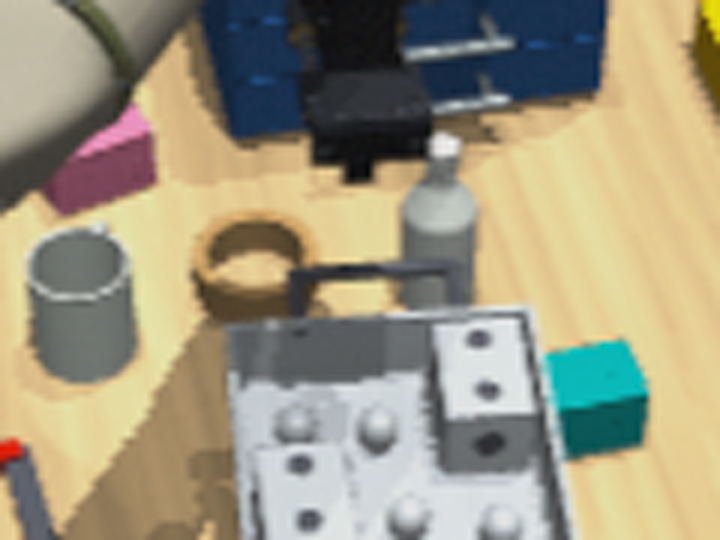

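Call:
move_arm(targets=[[[-0.5, 0.6, 1.5], [0, 0, 0], 42], [[-0.5, 0.5, 2.5], [0, 0, 0], 42], [[0, 0, 2.5], [0, 0, 0], 42], [[0, 0, 2.5], [0, 0, 0], 42], [[0, 0, 2], [0, 0, 0], 42], [[0, 0, 1.5], [0, 0, 0], 42], [[0, 0, 1.2], [0, 0, 0], 42], [[0, 0, 0], [0, 0, 0], 42]], grip_force=25)

```text
time: 5.62
ee_pos: [0.557, 0.2943, 0.1668]
eef_rot: [0.045, 0.999, -0.0, -0.0]
ft_force: [-0.2, -0.5, 0.0]
width: 0.0367
grip_force: 0.0
```

```bash
python3 - <<'E'
from h import *
s=r.read_state();print(s["time"],s["ee_pos"],s["joint_positions"],s["width"],s["ft_force"])
c=cam("top");d=cam("side")
u=proj(d,[.554,.295,.186]).astype(int);v=proj(c,[.554,.295,.186]).astype(int)
a=d["image"][u[1]-35:u[1]+35,u[0]-40:u[0]+40];b=c["image"][v[1]-35:v[1]+35,v[0]-40:v[0]+40]
cv2.imwrite("pics/s2.png",cv2.resize(np.hstack([a,b]),None,fx=5,fy=5,interpolation=cv2.INTER_CUBIC))
E
```

```text
5.625 [0.557  0.2943 0.1668] [ 0.2506  0.6771 -1.1962  1.4754  0.6309  1.4171  0.5159] 0.036735809041466956 [-0.2364 -0.4679  0.0033]
```

View pics/s2.png

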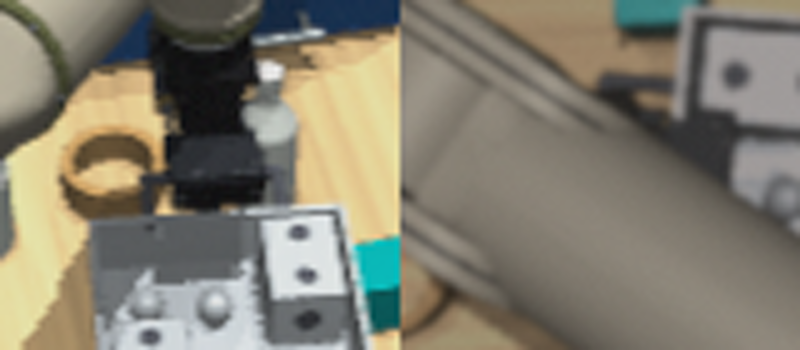

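The side view (left) shows the gripper over the middle of the handle, with no contact force. Closing now.

Call:
move_arm(targets=[[[0, 0, 0], [0, 0, 0], 0], [[0, 0, 0], [0, 0, 0], 0], [[0, 0, 0], [0, 0, 0], 0], [[0, 0, 0], [0, 0, 0], 0], [[0, 0, 0], [0, 0, 0], 0]], grip_force=25)

```text
time: 6.35
ee_pos: [0.5575, 0.2982, 0.1688]
eef_rot: [0.044, 0.999, 0.004, 0.001]
ft_force: [5.8, 13.2, -1.8]
width: 0.011
grip_force: 25.1
```

Call:
move_arm(targets=[[[0, 0.4, -0.2], [0, 0, 0], 0], [[0, -0.15, -0.65], [0, 0, 0], 0], [[0, -0.17, -0.65], [0, 0, 0], 0], [[0, -0.18, -0.65], [0, 0, 0], 0], [[0, -0.19, -0.65], [0, 0, 0], 0], [[0, -0.22, -0.64], [0, 0, 0], 0], [[0, -0.23, -0.63], [0, 0, 0], 0], [[0, -0.24, -0.63], [0, 0, 0], 0], [[0, -0.26, -0.62], [0, 0, 0], 0]], grip_force=30)

```text
time: 7.48
ee_pos: [0.5557, 0.2818, 0.221]
eef_rot: [0.045, 0.999, -0.0, -0.0]
ft_force: [-1.8, -1.4, -7.4]
width: 0.011
grip_force: 30.0
```

Call:
move_arm(targets=[[[0, -0.28, -0.62], [0, 0, 0], 0], [[0, -0.3, -0.61], [0, 0, 0], 0], [[0, -0.3, -0.61], [0, 0, 0], 0], [[0, -0.32, -0.59], [0, 0, 0], 0], [[0, 0, 0], [0, 0, 0], 0], [[0, 0, 0], [0, 0, 0], 0], [[0, -0.34, -0.58], [0, 0, 0], 0], [[0, -0.35, -0.58], [0, 0, 0], 0], [[0, -0.36, -0.57], [0, 0, 0], 0], [[0, -0.38, -0.57], [0, 0, 0], 0], [[0, 0, 0], [0, 0, 0], 0], [[0, 0, 0], [0, 0, 0], 0]])

```text
time: 8.98
ee_pos: [0.553, 0.256, 0.2687]
eef_rot: [0.045, 0.999, -0.0, -0.0]
ft_force: [-7.5, -0.9, -4.5]
width: 0.011
grip_force: 30.0
```

```bash
python3 - <<'E'
from h import *
s=r.read_state();print(s["ft_force"],s["joint_positions"])
d=cam("side")
crop(d,200,100,130,170,3.5,"pics/s3.png")
E
```

```text
[-7.5354 -0.8875 -4.4882] [ 0.3534  0.5743 -1.272   1.3876  0.5454  1.5671  0.6132]
```

View pics/s3.png

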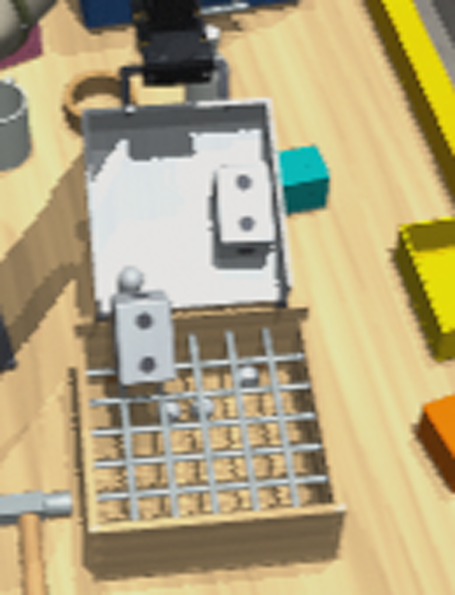

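One block is tipping over the edge at (145,340) with a ball behind it, the other is sliding at (243,205), and three balls are in the box. I'll keep lifting.

Call:
move_arm(targets=[[[0.2, -0.4, -0.55], [0, 0, 0], 0], [[0, -0.41, -0.54], [0, 0, 0], 0], [[0, -0.42, -0.53], [0, 0, 0], 0], [[0, -0.43, -0.52], [0, 0, 0], 0], [[0, 0, 0], [0, 0, 0], 0], [[0, 0, 0], [0, 0, 0], 0], [[0, -0.45, -0.5], [0, 0, 0], 0], [[0, -0.46, -0.49], [0, 0, 0], 0], [[0, -0.47, -0.49], [0, 0, 0], 0], [[0, -0.48, -0.48], [0, 0, 0], 0], [[0, 0, 0], [0, 0, 0], 0], [[0, 0, 0], [0, 0, 0], 0], [[0, 0, 0], [0, 0, 0], 0]])

```text
time: 10.65
ee_pos: [0.549, 0.2221, 0.3097]
eef_rot: [0.045, 0.999, 0.001, 0.001]
ft_force: [5.8, 4.2, 1.5]
width: 0.0109
grip_force: 30.1
```

```bash
python3 - <<'E'
from h import *
s=r.read_state();print(s["ft_force"],s["joint_positions"])
d=cam("side")
crop(d,200,100,130,170,3.5,"pics/s4.png")
E
```

```text
[5.8085 4.2127 1.5188] [ 0.4452  0.5216 -1.313   1.3652  0.5036  1.6206  0.6801]
```

View pics/s4.png

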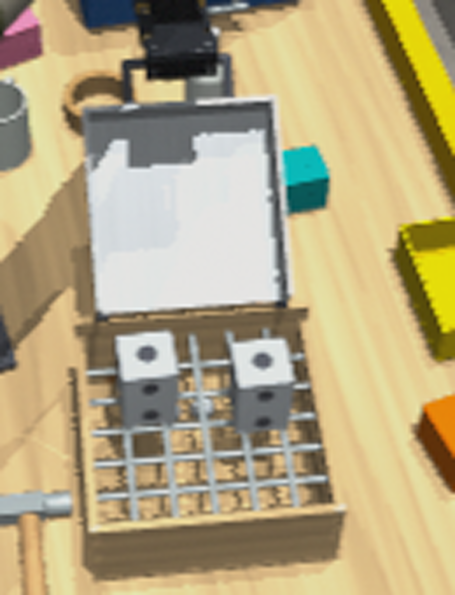

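Both blocks stand on end on the grate at (148,380) and (262,385), and the tray is empty. Now lowering it along the same arc.

Call:
move_arm(targets=[[[0, 0.48, 0.48], [0, 0, 0], 0], [[0, 0.47, 0.49], [0, 0, 0], 0], [[0, 0.46, 0.49], [0, 0, 0], 0], [[0, 0.45, 0.5], [0, 0, 0], 0], [[0, 0.43, 0.52], [0, 0, 0], 0], [[0, 0.42, 0.53], [0, 0, 0], 0], [[0, 0.41, 0.54], [0, 0, 0], 0], [[-0.2, 0.4, 0.55], [0, 0, 0], 0], [[0, 0.38, 0.57], [0, 0, 0], 0], [[0, 0.36, 0.57], [0, 0, 0], 0], [[0, 0.35, 0.58], [0, 0, 0], 0], [[0, 0.34, 0.58], [0, 0, 0], 0], [[0, 0.32, 0.59], [0, 0, 0], 0], [[0, 0.3, 0.61], [0, 0, 0], 0], [[0, 0.3, 0.61], [0, 0, 0], 0], [[0, 0.28, 0.62], [0, 0, 0], 0], [[0, 0.26, 0.62], [0, 0, 0], 0], [[0, 0.24, 0.63], [0, 0, 0], 0], [[0, 0.23, 0.63], [0, 0, 0], 0], [[0, 0.22, 0.64], [0, 0, 0], 0]])

```text
time: 13.2
ee_pos: [0.5569, 0.2915, 0.195]
eef_rot: [0.045, 0.999, -0.0, -0.0]
ft_force: [-2.2, 2.9, -0.3]
width: 0.0112
grip_force: 29.9
```

Call:
move_arm(targets=[[[0, 0.15, 0.5], [0, 0, 0], 0], [[0, 0.14, 0.5], [0, 0, 0], 0], [[0, 0.11, 0.4], [0, 0, 0], 0], [[0, 0.1, 0.4], [0, 0, 0], 0], [[0, 0.09, 0.3], [0, 0, 0], 0], [[0, 0.06, 0.2], [0, 0, 0], 0], [[0, 0.04, 0.15], [0, 0, 0], 0], [[0, 0, 0], [0, 0, 0], 0], [[0, 0, 0], [0, 0, 0], 0]])

```text
time: 14.32
ee_pos: [0.5576, 0.2979, 0.1709]
eef_rot: [0.045, 0.999, -0.0, -0.0]
ft_force: [-1.3, -2.0, -2.4]
width: 0.0108
grip_force: 30.0
```

Call:
move_arm(targets=[[[0, 0, 0.1], [0, 0, 0], 0], [[0, 0, 0.1], [0, 0, 0], 0], [[0, 0, 0.05], [0, 0, 0], 0], [[0, 0, 0], [0, 0, 0], 0], [[0, 0, 0], [0, 0, 0], 0]], grip_force=15)

```text
time: 14.95
ee_pos: [0.5577, 0.2984, 0.1688]
eef_rot: [0.045, 0.999, -0.0, 0.0]
ft_force: [-0.5, -2.5, 2.6]
width: 0.0115
grip_force: 15.0
```

The force on the tool now points up and z is back at its starting value, so the tray rests flat. Releasing and retreating up.

Call:
move_arm(targets=[[[0, 0, 0], [0, 0, 0], 38], [[0, 0, 0], [0, 0, 0], 38], [[0, 0, 0], [0, 0, 0], 38], [[0, 0, -1], [0, 0, 0], 38], [[0, 0, -2], [0, 0, 0], 38], [[0, 0, -3], [0, 0, 0], 38], [[0, 0, -4], [0, 0, 0], 38], [[0, 0, -4], [0, 0, 0], 60], [[0, 0, -3], [0, 0, 0], 100]])

```text
time: 16.08
ee_pos: [0.5572, 0.2989, 0.3421]
eef_rot: [0.045, 0.999, 0.001, 0.001]
ft_force: [0.7, 0.7, 1.0]
width: 0.0459
grip_force: 0.0
```

```bash
python3 - <<'E'
from h import *
s=r.read_state();print(s["time"],s["ee_pos"],s["width"],s["joint_positions"])
d=cam("side");c=cam("top")
a=cv2.resize(d["image"][130:250,200:330],None,fx=3,fy=3,interpolation=cv2.INTER_CUBIC)
b=cv2.resize(c["image"][160:280,215:345],None,fx=3,fy=3,interpolation=cv2.INTER_CUBIC)
cv2.imwrite("pics/s5.png",np.hstack([a,b]))
E
```

```text
16.075 [0.5572 0.2989 0.3421] 0.04586180470617365 [ 0.1971  0.5833 -1.2479  1.1873  0.5572  1.719   0.5822]
```

View pics/s5.png

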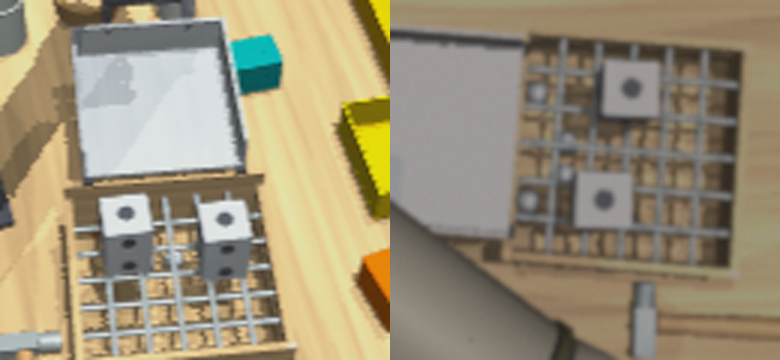

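Tray flat and empty. All four balls are in the box, seen through the mesh at (538,92), (568,140), (567,172) and (528,200) in the right half. Block tops are at (631,89) and (604,200).

```bash
cat > m.py <<'E'
from h import *
c=cam("top");g=c["image"]; hsv=cv2.cvtColor(g,cv2.COLOR_BGR2HSV)
for bx,by in [(631,89),(604,200)]:
    p=np.array([(bx-390)/3+215,by/3+160])
    x,y=p.astype(int); w=g[y-14:y+15,x-14:x+15]
    gray=cv2.cvtColor(w,cv2.COLOR_BGR2GRAY)
    f=hsv[y-14:y+15,x-14:x+15]
    m=((f[...,1]<40)&(f[...,2]>130)).astype(np.uint8)
    m=cv2.morphologyEx(m,cv2.MORPH_OPEN,np.ones((7,7),np.uint8)) if 0 else cv2.morphologyEx(cv2.morphologyEx(m,cv2.MORPH_CLOSE,np.ones((5,5),np.uint8)),cv2.MORPH_OPEN,np.ones((7,7),np.uint8))
    k=max(cv2.findContours(m,cv2.RETR_EXTERNAL,cv2.CHAIN_APPROX_NONE)[0],key=cv2.contourArea)
    q=cv2.boxPoints(cv2.minAreaRect(k))+[x-14,y-14]
    P=np.array([plane(c,a,.18) for a in q]);e=P[1]-P[0];e2=P[2]-P[1]
    print("bore",plane(c,p,.18),"rect",P.mean(0),np.linalg.norm(e),np.linalg.norm(e2),"yaw",(np.arctan2(e[1],e[0])+np.pi/4)%(np.pi/2)-np.pi/4)
s=r.read_state();A=R.from_quat(s["eef_rot"]).as_matrix()
E
python3 m.py
```

```text
bore [ 0.5754 -0.0891  0.18  ] rect [ 0.5755 -0.1054  0.18  ] 0.021993605523745744 0.05369884024012327 yaw -0.031126077857877243
bore [ 0.4605 -0.0565  0.18  ] rect [ 0.4642 -0.0571  0.18  ] 0.052982307292442805 0.05274308807809289 yaw -0.029775153334831606
```

```bash
python3 - <<'E'
from h import *
go([.5755,-.089,.25],1.526)
E
```

```text
shift [ -5.24 -38.54   9.06] turn wz 1.526234480364767 yaw 3.052 tilt [ 0.003  0.002 -1.   ]
```

Call:
move_arm(targets=[[[-0.7, -4.8, 0.6], [0, 0, 0], 100], [[-0.7, -4.8, 0.6], [0, 0, 0], 100], [[-0.7, -4.8, 0.6], [0, 0, 0], 100], [[-0.7, -4.8, 0.6], [0, 0, 0], 100], [[-0.7, -4.8, 0.6], [0, 0, 0], 100], [[-0.7, -4.8, 2], [0, 0, 0], 100], [[-0.7, -4.8, 2], [0, 0, 0], 100], [[-0.4, -4.9, 2], [0, 0, 0], 100], [[0, 0, 0], [0, 0, 0.17], 100], [[0, 0, 0], [0, 0, 0.17], 100], [[0, 0, 0], [0, 0, 0.17], 100], [[0, 0, 0], [0, 0, 0.17], 100], [[0, 0, 0], [0, 0, 0.17], 100], [[0, 0, 0], [0, 0, 0.17], 100], [[0, 0, 0], [0, 0, 0.17], 100], [[0, 0, 0], [0, 0, 0.17], 100], [[0, 0, 0], [0, 0, 0.166], 100], [[0, 0, 0], [0, 0, 0], 100]])

```text
time: 18.48
ee_pos: [0.5755, -0.0897, 0.2485]
eef_rot: [0.722, 0.691, -0.0, 0.0]
ft_force: [-0.6, -0.5, 0.4]
width: 0.0872
grip_force: 0.0
```

```bash
python3 - <<'E'
from h import *
s=r.read_state();print(s["time"],s["ee_pos"],s["width"],s["joint_positions"])
go([.5755,-.089,.131],1.526)
E
```

```text
18.475 [ 0.5755 -0.0897  0.2485] 0.08717307132737068 [ 0.8704  0.3911 -1.0207  1.4991  0.3344  1.4383 -0.2046]
shift [ 0.07  0.01 11.75] turn wz 0.000978547791625095 yaw 1.527 tilt [-0. -0. -1.]
```

Call:
move_arm(targets=[[[0.1, 0, 2], [0, 0, 0], 100], [[0, 0, 2.5], [0, 0, 0], 100], [[0, 0, 2.5], [0, 0, 0], 100], [[0, 0, 2.5], [0, 0, 0], 100], [[0, 0, 2.2], [0, 0, 0], 100], [[0, 0, 0], [0, 0, 0], 100], [[0, 0, 0], [0, 0, 0], 40], [[0, 0, 0], [0, 0, 0], 40], [[0, 0, 0], [0, 0, 0], 40], [[0, 0, 0], [0, 0, 0], 40]], grip_force=25)

```text
time: 19.73
ee_pos: [0.5764, -0.0888, 0.1323]
eef_rot: [0.723, 0.691, 0.0, 0.001]
ft_force: [1.3, 0.9, 4.5]
width: 0.0602
grip_force: 24.9
```

```bash
python3 - <<'E'
from h import *
go([.5265,-.4046,.23],1.504)
E
```

```text
shift [-31.78  -3.55  -9.77] turn wz 0.021881602628409214 yaw 1.526 tilt [ 0.002 -0.    -1.   ]
```

Call:
move_arm(targets=[[[0, 0, -1], [0, 0, 0], 40], [[0, 0, -2], [0, 0, 0], 40], [[0, 0, -3], [0, 0, 0], 40], [[0, 0, -4], [0, 0, 0], 40]])

```text
time: 20.23
ee_pos: [0.5753, -0.0887, 0.2331]
eef_rot: [0.723, 0.691, -0.0, -0.0]
ft_force: [1.6, -0.4, -2.7]
width: 0.0599
grip_force: 24.9
```

Call:
move_arm(targets=[[[-2.5, -0.3, 0], [0, 0, 0], 40], [[-4.5, -0.5, 0], [0, 0, 0], 40], [[-4.5, -0.5, 0], [0, 0, 0], 40], [[-4.5, -0.5, 0], [0, 0, 0], 40], [[-4.5, -0.5, 0], [0, 0, 0], 40], [[-4.5, -0.5, 0], [0, 0, 0], 40], [[-4.0, -0.5, 0], [0, 0, 0], 40], [[-2.8, -0.2, 0], [0, 0, 0.02], 40], [[0, 0, 0], [0, 0, 0], 40]])

```text
time: 21.35
ee_pos: [0.5252, -0.4078, 0.2321]
eef_rot: [0.731, 0.682, -0.0, 0.0]
ft_force: [-0.7, -0.0, -3.4]
width: 0.0602
grip_force: 24.9
```

```bash
python3 - <<'E'
from h import *
s=r.read_state();print(s["width"],s["joint_positions"])
go([.5265,-.4046,.0505],1.504)
E
```

```text
0.06018627985430196 [ 1.1723  0.5588 -0.8794  1.2923  0.423   1.4788  0.264 ]
shift [ 0.33  0.11 18.16] turn wz -0.0026802395414255997 yaw 1.501 tilt [-0. -0. -1.]
```

Call:
move_arm(targets=[[[0.3, 0.1, 2.5], [0, 0, 0], 40], [[0, 0, 3.5], [0, 0, 0], 40], [[0, 0, 3.5], [0, 0, 0], 40], [[0, 0, 3.5], [0, 0, 0], 40], [[0, 0, 2.5], [0, 0, 0], 40], [[0, 0, 1.2], [0, 0, 0], 40], [[0, 0, 0.5], [0, 0, 0], 40], [[0, 0, 0.3], [0, 0, 0], 40], [[0, 0, 0.3], [0, 0, 0], 40], [[0, 0, 0.2], [0, 0, 0], 40], [[0, 0, 0], [0, 0, 0], 40]])

```text
time: 22.72
ee_pos: [0.5277, -0.402, 0.0516]
eef_rot: [0.73, 0.684, -0.0, 0.0]
ft_force: [0.3, -0.7, -2.6]
width: 0.0602
grip_force: 24.9
```

Call:
move_arm(targets=[[[0, 0, 0.1], [0, 0, 0], 40], [[0, 0, 0.1], [0, 0, 0], 40], [[0, 0, 0], [0, 0, 0], 40]])

```text
time: 23.1
ee_pos: [0.5278, -0.402, 0.0504]
eef_rot: [0.73, 0.684, -0.0, 0.0]
ft_force: [-3.8, 1.8, 5.5]
width: 0.0601
grip_force: 24.9
```

Contact, with 5.5 N upward on the tool. Releasing.

Call:
move_arm(targets=[[[0, 0, 0], [0, 0, 0], 100], [[0, 0, 0], [0, 0, 0], 100], [[0, 0, 0], [0, 0, 0], 100], [[0, 0, 0], [0, 0, 0], 100], [[0, 0, -2], [0, 0, 0], 100], [[0, 0, -4], [0, 0, 0], 100], [[0, 0, -5], [0, 0, 0], 100], [[0, 0, -5], [0, 0, 0], 100], [[0, 0, -4], [0, 0, 0], 100]])

```text
time: 24.22
ee_pos: [0.5281, -0.4017, 0.2536]
eef_rot: [0.73, 0.684, 0.0, 0.001]
ft_force: [0.6, -1.0, -0.4]
width: 0.0875
grip_force: 0.0
```

```bash
python3 - <<'E'
from h import *
go([.462,-.057,.25],1.526)
c=cam("top");cv2.imwrite("pics/t6.png",cv2.resize(c["image"],(800,600),interpolation=cv2.INTER_CUBIC))
E
python3 m.py
```

```text
shift [33.97 -8.82  0.29] turn wz -0.01976704814495367 yaw 1.506 tilt [ 0.002 -0.002 -1.   ]Traceback (most recent call last):
  File "m.py", line 10, in <module>
    k=max(cv2.findContours(m,cv2.RETR_EXTERNAL,cv2.CHAIN_APPROX_NONE)[0],key=cv2.contourArea)
ValueError: max() iterable argument is empty
```

View pics/t6.png

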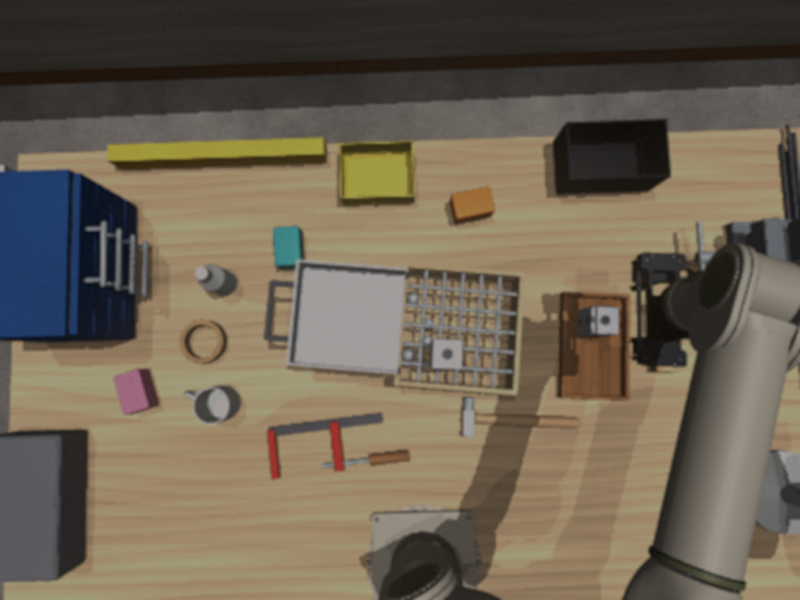

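The first block stands in the keep tray at (600,322) and the second is still on the grate at (447,354). The bystanders are unmoved. Going for the second block.

Call:
move_arm(targets=[[[2.5, -0.6, 0], [0, 0, 0], 100], [[4.5, -1.2, 0], [0, 0, 0], 100], [[4.5, -1.2, 0], [0, 0, 0], 100], [[4.5, -1.2, 0], [0, 0, 0], 100], [[4.5, -1.2, 0], [0, 0, 0], 100], [[4.5, -1.2, 0], [0, 0, 0], 100], [[4.5, -1.2, 0], [0, 0, 0], 100], [[4.5, -1.0, 0], [0, 0, -0.02], 100], [[0, 0, 0], [0, 0, 0], 100]])

```text
time: 25.45
ee_pos: [0.4618, -0.0532, 0.2503]
eef_rot: [0.721, 0.693, -0.001, 0.001]
ft_force: [-0.4, -0.8, 0.6]
width: 0.0869
grip_force: 0.0
```

```bash
python3 - <<'E'
from h import *
go([.462,-.057,.131],1.526);print(r.read_state()["joint_positions"])
E
```

```text
shift [-0.35  0.03 11.93] turn wz 0.006023912966717004 yaw 1.532 tilt [ 0.001 -0.003 -1.   ]
[ 1.1865  0.0218 -1.159   1.776   0.0232  1.3562 -0.0161]
```

Call:
move_arm(targets=[[[-0.3, 0, 2], [0, 0, 0], 100], [[0, 0, 2.5], [0, 0, 0], 100], [[0, 0, 2.5], [0, 0, 0], 100], [[0, 0, 2.5], [0, 0, 0], 100], [[0, 0, 2.4], [0, 0, 0], 100], [[0, 0, 0], [0, 0, 0], 100], [[0, 0, 0], [0, 0, 0], 40], [[0, 0, 0], [0, 0, 0], 40], [[0, 0, 0], [0, 0, 0], 40], [[0, 0, 0], [0, 0, 0], 40]])

```text
time: 26.7
ee_pos: [0.4623, -0.0601, 0.1311]
eef_rot: [0.723, 0.691, 0.0, 0.001]
ft_force: [0.6, -1.2, 4.7]
width: 0.0599
grip_force: 24.9
```

Call:
move_arm(targets=[[[0, 0, -1], [0, 0, 0], 40], [[0, 0, -2], [0, 0, 0], 40], [[0, 0, -3], [0, 0, 0], 40], [[0, 0, -4], [0, 0, 0], 40]])

```text
time: 27.2
ee_pos: [0.4614, -0.0596, 0.2322]
eef_rot: [0.723, 0.691, -0.0, -0.0]
ft_force: [0.7, -0.8, -1.6]
width: 0.06
grip_force: 24.9
```

```bash
python3 - <<'E'
from h import *
go([.4167,-.397,.23],1.504);print(r.read_state()["joint_positions"])
E
```

```text
shift [-33.91  -2.98   0.22] turn wz 0.02252052187323894 yaw 1.527 tilt [-0.001  0.    -1.   ]
[ 1.1995  0.0482 -1.1723  1.8021  0.0457  1.3216 -0.0279]
```

Call:
move_arm(targets=[[[-2.5, -0.2, 0], [0, 0, 0], 40], [[-4.5, -0.4, 0], [0, 0, 0], 40], [[-4.5, -0.4, 0], [0, 0, 0], 40], [[-4.5, -0.4, 0], [0, 0, 0], 40], [[-4.5, -0.4, 0], [0, 0, 0], 40], [[-4.5, -0.4, 0], [0, 0, 0], 40], [[-4.5, -0.4, 0], [0, 0, 0], 40], [[-4.4, -0.4, 0], [0, 0, 0.02], 40], [[0, 0, 0], [0, 0, 0], 40]])

```text
time: 28.32
ee_pos: [0.4147, -0.401, 0.2311]
eef_rot: [0.732, 0.682, 0.0, 0.0]
ft_force: [0.5, 1.7, -2.9]
width: 0.0603
grip_force: 24.9
```

```bash
python3 - <<'E'
from h import *
go([.4167,-.397,.0491],1.504)
E
```

```text
shift [ 0.41  0.16 18.2 ] turn wz -0.0042045634077032545 yaw 1.5 tilt [ 0.  0. -1.]
```

Call:
move_arm(targets=[[[0.3, 0.2, 2.5], [0, 0, 0], 40], [[0, 0, 3.5], [0, 0, 0], 40], [[0, 0, 3.5], [0, 0, 0], 40], [[0, 0, 3.5], [0, 0, 0], 40], [[0, 0, 2.5], [0, 0, 0], 40], [[0, 0, 1.2], [0, 0, 0], 40], [[0, 0, 0.5], [0, 0, 0], 40], [[0, 0, 0.3], [0, 0, 0], 40], [[0, 0, 0.3], [0, 0, 0], 40], [[0, 0, 0.2], [0, 0, 0], 40], [[0, 0, 0.1], [0, 0, 0], 40], [[0, 0, 0], [0, 0, 0], 40]])

```text
time: 29.82
ee_pos: [0.4188, -0.3944, 0.0496]
eef_rot: [0.73, 0.684, 0.0, 0.0]
ft_force: [-0.3, 0.7, -1.6]
width: 0.0597
grip_force: 24.9
```

Call:
move_arm(targets=[[[0, 0, 0.1], [0, 0, 0], 40], [[0, 0, 0.1], [0, 0, 0], 40], [[0, 0, 0], [0, 0, 0], 40]])

```text
time: 30.2
ee_pos: [0.419, -0.3945, 0.0491]
eef_rot: [0.73, 0.684, -0.0, 0.0]
ft_force: [-6.0, 3.8, 15.5]
width: 0.0599
grip_force: 24.9
```

Call:
move_arm(targets=[[[0, 0, -0.05], [0, 0, 0], 100], [[0, 0, 0], [0, 0, 0], 100], [[0, 0, 0], [0, 0, 0], 100], [[0, 0, 0], [0, 0, 0], 100], [[0, 0, -2], [0, 0, 0], 100], [[0, 0, -4], [0, 0, 0], 100], [[0, 0, -5], [0, 0, 0], 100], [[0, 0, -5], [0, 0, 0], 100], [[0, 0, -4], [0, 0, 0], 100], [[0, 0, 0], [0, 0, 0], 100]])

```text
time: 31.45
ee_pos: [0.4204, -0.3948, 0.2526]
eef_rot: [0.73, 0.684, -0.0, 0.003]
ft_force: [0.4, -0.6, -1.2]
width: 0.0868
grip_force: 0.0
```

```bash
python3 - <<'E'
from h import *
c=cam("top");d=cam("side")
u=proj(d,[.47,-.1,.05]).astype(int);v=proj(c,[.5,-.2,.05]).astype(int);print(u,v)
a=d["image"][130:384,180:380];b=c["image"][140:394,200:440]
b=np.vstack([b,np.zeros((254-b.shape[0],240,3),np.uint8)])
cv2.imwrite("pics/s7.png",cv2.resize(np.hstack([a,b]),None,fx=1.8,fy=1.8,interpolation=cv2.INTER_CUBIC))
E
```

```text
[245 230] [323 214]
```

View pics/s7.png

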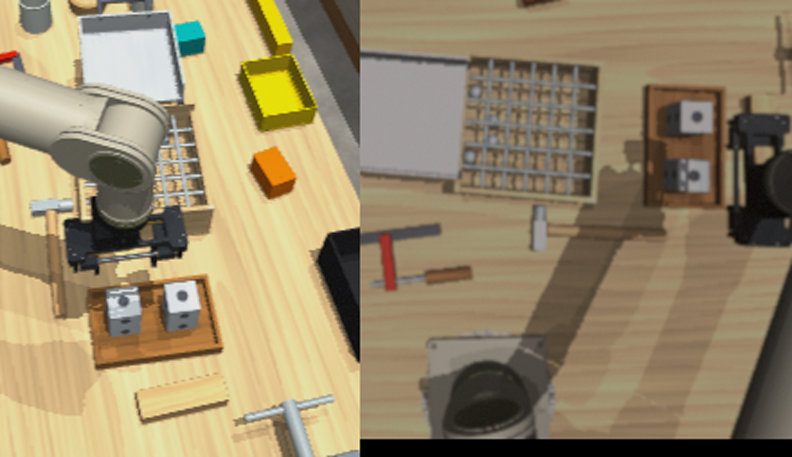

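Both blocks stand in the keep tray at (690,118) and (688,177) in the right half, and the gripper is clear above them. The balls are in the box, the tip tray is flat and empty, and the bystanders are in place. Handing in.

```bash
python3 -c "
from bench import r
print(r.close_job())"
```

```text
the job is handed in; nothing more can be done
None
```

The job is done and handed in at about 31.5 s of the 72 s: all four balls are in the box, the tip tray was lowered gently back flat, both blocks are set down standing in the wooden tray, and the other things on the bench were left where they lay.

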